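# Back off the test level, then unhitch and hold up the jig's clamp arm

### The job

On the grey console, turn the knob until the red meter needle points at the green set mark, and leave it there. Then, on the test jig, pull the red bar of the latch sideways (to the left as seen from the robot) against its spring, lift the blue clamp arm off its ball stud until its front end is about 80 mm or more above where it lay, and finish while still holding the arm up by that bar, steady. Do not lift the arm before the needle is on the mark, and leave the solder reel, spray can, tub and screwdriver where they are.

Things in the scene. Friction and masses are not known exactly. Their poses are not given: they have to be found in the camera images.
- level_knob_grip (a point): Black knob on top of the grey console (console 200 x 190 x 60 mm): an upright bar 42 mm long, 14 mm wide, 32 mm high on a 44 mm disc. This point: on the knob's axis, 97 mm above the work surface, 7 mm below the bar's top, 23 mm above the disc's. x runs along the bar and turns with it; pinch along y. Friction 0.03 N m; it stays where left.
- level_knob (a joint): Knob angle, 0 to 3.0 rad, grows when turned clockwise seen from above. It starts at 2.0 to 2.8 and has to be turned down (anticlockwise).
- needle (a joint): Meter needle angle, always 0.5 x the knob angle; grows clockwise seen from above. Needle and set mark share one zero.
- set_mark (a joint): Angle of the green set mark (14 x 8 mm flag) on the same pivot and with the same zero as the needle; between 0.25 and 0.7 rad, fixed during the job. The needle is on the mark when both angles are equal.
- needle_tip (a point): Tip of the red needle (58 mm long) lying on the white meter face on the console's top, 66 mm above the work surface.
- mark_tip (a point): The point at the inner end of the green set mark, 58 mm from the needle's pivot, where the needle's tip should stand.
- coupler_mid (a point): Blue coupler head (48 x 44 x 26 mm) at the free front end of the hinged blue clamp arm; it covers the ball of the stud. Origin 220 mm from the arm's hinge axis, at hinge height when down (60 mm above the work surface). y: parallel to the hinge axis, +y the latch's pull direction (left, seen from the robot); x: along the arm to the hinge. It carries latch and bar.
- clamp_arm (a joint): Arm angle: 0 = down on the ball, grows as the front end lifts, stop at 1.1 rad. It falls back when let go; lifting at the bar takes 3 to 4 N. It cannot be lifted while latched.
- latch (a joint): Steel latch plate's travel along the coupler's +y, 0 (spring-closed, bolt under the ball's collar) to 0.018 m (stop). The bolt clears the collar at about 0.008 m. Spring 3 N at 0, rising to 8.4 N at the stop; it closes by itself when let go.
- pull_bar: Red round bar on top of the latch, diameter 22 mm, 34 mm long along its own y axis (the pull direction). Origin at its centre, 112 mm above the work surface when down; latch plate's top 32 mm below it; stem 16 mm wide. Pinched from above on its flat ends (34 mm apart) it turns between the fingers as the arm swings up. At 0.45 rad it is 90 mm higher and 45 mm nearer the hinge.
- hinge_axis (a point): Point on the clamp arm's hinge axis at the far end of the jig (base 300 x 160 x 20 mm), 220 mm behind the ball, 60 mm above the work surface.
- ball (a point): Centre of the fixed steel ball (diameter 24 mm) under the coupler, 53 mm above the work surface.
- reel_mid (a point): Blue solder reel, diameter 58 mm, 50 mm high, standing on the left; centre. Leave alone.
- can_mid (a point): Yellow spray can with a white cap, diameter 52 mm, 170 mm high, standing on the left; centre. Leave alone.
- tub_mid (a point): White open plastic tub, diameter 90 mm, 90 mm high, on the right; centre. Leave alone.
- driver_mid (a point): Screwdriver, 200 mm long, lying on the right; centre. Leave alone.

How it is judged:
On the way, in this order (a step that is already met when the one before it is completed fails the run):
1. the needle stands on the green mark with the arm still latched down (horizontal distance between needle_tip and mark_tip below 0.004 m and value of joint clamp_arm below 0.05 rad and value of joint latch below 0.005 m), for 0.3 s.
2. the latch is pulled aside (value of joint latch above 0.007 m), for 0.1 s.
3. the arm is lifted off the ball (value of joint clamp_arm above 0.34 rad), for 0.2 s.
At the end, for the whole second after the job is handed in: The arm is raised by more than 0.34 rad (front end some 73 mm up) and still (under 0.1 rad/s), held by fingers pressing on the red bar with more than 2 N; the needle's tip is within 4 mm of the green mark's point; reel, can, tub and screwdriver are each within 30 mm of where they started (value of joint clamp_arm above 0.34 rad and velocity of joint clamp_arm between -0.1 and 0.1 rad/s and contact force between the fingers and pull_bar above 2 N and horizontal distance between needle_tip and mark_tip below 0.004 m and distance of each of reel_mid, can_mid, tub_mid, driver_mid from where it was at the start of the episode below 0.03 m); the arm keeps its last pose, push and grip.
It fails at once if the arm is lifted while the needle is off the mark (value of joint clamp_arm above 0.1 rad and horizontal distance between needle_tip and mark_tip above 0.006 m).
It fails at once if the solder reel is shoved or knocked over (distance of reel_mid from where it was at the start of the episode above 0.03 m).
It fails at once if the spray can is shoved or knocked over (distance of can_mid from where it was at the start of the episode above 0.03 m).
It fails at once if the tub is shoved or knocked over (distance of tub_mid from where it was at the start of the episode above 0.03 m).
It fails at once if the screwdriver is shoved or knocked over (distance of driver_mid from where it was at the start of the episode above 0.03 m).
It also fails if it takes over 58 s, if anything falls off the work surface, if the arm or the gripper's body presses on something with over 40 N, if the wrist force passes 120 N, or if a joint passes its speed limit or range.

### The arm

A 6-joint arm with a two-finger parallel gripper is mounted at the origin on the work surface. World frame = base frame: x ahead of the robot, y to its left, z up, the work surface at z = 0. Lengths are in m, angles in rad, forces in N, time in s.
With the tool pointing down it reaches from about 0.35 to 0.85 m from the base axis. Payload 8.1 kg.
Tool frame: the origin (TCP) lies between the finger pads; the fingertips stand 11 mm ahead of it and the grasp point (between the pads) lies 8 mm behind it; y points along the fingers, x is the direction in which the jaws open and shut, and the axes are right-handed (so a half turn about y gives the same grasp; the last joint's range is limited). The gripper opens to 93 mm and grips with 3 to 60 N. Pads are 15 mm wide; open, the fingers measure 128 mm over their backs; the gripper's body (75 mm by 188 mm) begins 65 mm behind the grasp point.
Start: joints at [-1.26, 0.13, 1.488, -0, 1.523, -0.085], TCP at [0.231, -0.554, 0.23] pointing down, gripper open.
Joint ranges: [-2.96, 2.96], [-0.89, 2.26], [0.02, 2.5], [-1.34, 4.48], [0, 2.73], [-2.66, 2.66]. Speed limits (rad/s): [2.39, 2.39, 2.79, 3.14, 3.14, 3.14].

### API

Orientations are given as a rotation vector (axis times angle).
In Python, from plant import readout, optics, robot gives the robot as it stands.
- The arm moves only by the shell command python3 -m creep 'ROWS' [FORCE]. ROWS is JSON, a list that holds one entry, the list of rows, each a list of 7 numbers: the closure, from 0 (fully open) to 1 (shut), then the shift along the tool's x, y, z in cm, then the turn, a rotation vector about the tool's x, y, z in degrees. In form: [[[grip, x, y, z, wx, wy, wz], ...]]. A call has exactly 8 rows; each row shifts and turns the pose as measured when the row begins, along the tool's axes as they then stand; what a row does not reach is not made up. A row lasts 1/10 s, in which the tool goes at most 50 mm and 8.59 degrees, less where a joint would pass 70% of its speed; a pose out of reach is approached as far as the arm can. A call is refused whole if a number of a shift passes 5 or a number of a turn 8.59, either way. A call with a gripper value outside its range is refused whole. The fingers move at their own pace and stop on an object; FORCE is the grip in N (left out, the last holds). Time passes only in rows, so rows that do not move let the fingers close, or fill a call up. It gives the time, the measured TCP pose, the force and the opening at its end, in the units of the state.
- readout.read_state(): the state, without advancing time (a new reading comes with each control period).
- optics.read_camera(name): name is "scene" or "top" or "wrist"; returns a dict with "frame" (400x640x3 uint8, red, green, blue), "depth" (400x640 float32, m along the optical axis (not along the pixel's ray), 0 where there is no reading), "intrinsics" (3x3 intrinsics, pixels), "R" (3x3) and "t" (3): a world point X has camera coordinates R X + t. Camera axes: x right, y down, z forward; pixel columns grow to the right and rows downward; lengths in m; the calibration is good to about 2 mm. The wrist camera is an equidistant fisheye: a pixel r from the principal point sees the ray r / f radians off the axis. A picture is of the moment at which its call begins.
- robot.close_job(): hands the job in, once; it reports no verdict.
The state is a dict: "t": time; "q": joint angles; "dq": joint speeds; "joint_torque": joint torques, N m; "tool_pos": TCP position; "orientation": TCP orientation; "force": force on the tool from outside, world axes, zero at the start; "wrist_torque": the same for the moment, N m; "opening": finger opening in m.
Only numpy, scipy, OpenCV 4.12 (cv2) and the standard library are available. Lean on these libraries where they do the work, as an engineer would, in place of code of your own. Each camera call takes 0.05 s, during which the arm holds its last target. There are 200 camera calls.

## Working session

There is one attempt and no reset: what is moved stays moved. The work goes in short steps, Python scripts to look and compute and a shell command to move; the robot and the scene stay as the last step left them, time stands still between calls to the robot, and variables do not carry over. Pictures are saved under pics/ and viewed, about 8 in all and at most 12, crops included, and the job is handed in when it is done.

```bash
mkdir -p pics
cat > h.py <<'E'
import numpy as np,cv2
from scipy.spatial.transform import Rotation as Ro
from plant import readout,optics,robot
def cam(n):
    c=optics.read_camera(n); np.savez('last_'+n+'.npz',**c); return c
def load(n): return np.load('last_'+n+'.npz')
def pt(c,u,v,z=None):
    K=c['intrinsics'];r=np.array([(u-K[0,2])/K[0,0],(v-K[1,2])/K[1,1],1.]);R=c['R'];t=c['t']
    o=-R.T@t;d=R.T@r
    if z is None: return o+d*float(c['depth'][int(v),int(u)])
    return o+d*(z-o[2])/d[2]
def save(name,img,s=1,box=None):
    if box: img=img[box[1]:box[3],box[0]:box[2]]
    cv2.imwrite('pics/'+name,cv2.resize(img[:,:,::-1],None,fx=s,fy=s,interpolation=cv2.INTER_CUBIC))
def tool():
    s=readout.read_state(); R=Ro.from_rotvec(s['orientation']).as_matrix(); return s,np.array(s['tool_pos']),R
E
python3 - <<'E'
from h import *
for n in('top','scene'):
    c=cam(n);save(n+'1.png',c['frame']);print(n,c['intrinsics'].tolist(),c['R'].round(3).tolist(),c['t'])
s,p,R=tool();print(s['t'],p,R.round(3),s['opening'])
E
```

```text
top [[517.6266549564724, 0.0, 319.9653132647462], [0.0, 517.6266549564724, 196.1122779733418], [0.0, 0.0, 1.0]] [[0.028, -1.0, -0.001], [-0.985, -0.028, -0.17], [0.17, 0.006, -0.985]] [-0.00896406  0.53723479  1.67071001]
scene [[472.3362683623103, 0.0, 320.64188472394903], [0.0, 472.3362683623103, 198.79027235896544], [0.0, 0.0, 1.0]] [[0.436, 0.9, 0.004], [0.627, -0.301, -0.718], [-0.645, 0.316, -0.696]] [-0.22423043 -0.28365038  1.71470412]
0.1 [ 0.23119173 -0.55312966  0.22869765] [[ 0.386 -0.001  0.923]
 [-0.923  0.002  0.386]
 [-0.002 -1.     0.   ]] 0.0929449594397672
```

View pics/top1.png

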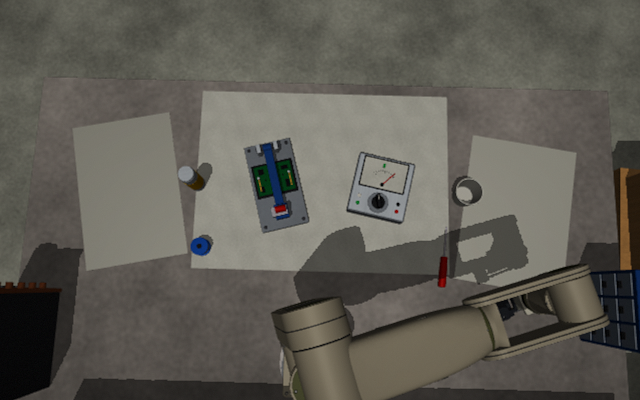

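View pics/scene1.png

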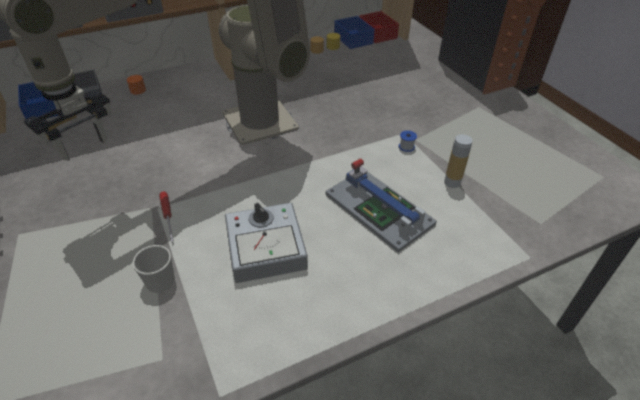

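The top view shows the jig at about (275,185) with the red bar near (280,211). The console is at about (380,187), with its knob at (378,202) and the meter above it. Next I'll enlarge both.

Run:
```python
from h import *
c=load('top');f=c['frame']
a=cv2.resize(f[145:230,340:425],None,fx=7,fy=7,interpolation=cv2.INTER_CUBIC)[:,:400*2]
save('crop1.png',f,9,(342,147,422,212))
save('crop2.png',f,7,(240,135,315,215+20))
g=c['depth']
for n,u,v,z in[('knobtop',378,202,.104),('bar',280,211,.112),('can',190,180,.17),('reel',201,246,.05),('tub',466,191,.09)]:
    print(n,pt(c,u,v),pt(c,u,v,z))
```

```text
knobtop [ 0.51378458 -0.18048557  0.10143067] [ 0.51336353 -0.18020778  0.104     ]
bar [0.4734865  0.13048286 0.11893089] [0.47446203 0.13105684 0.112     ]
can [0.558102   0.4121695  0.15529182] [0.55519775 0.40830525 0.17      ]
reel [0.36062815 0.38709836 0.05615522] [0.36104905 0.3885284  0.05      ]
tub [ 0.57554628 -0.48933657  0.00658396] [ 0.55964944 -0.46592959  0.09      ]
```

View pics/crop1.png

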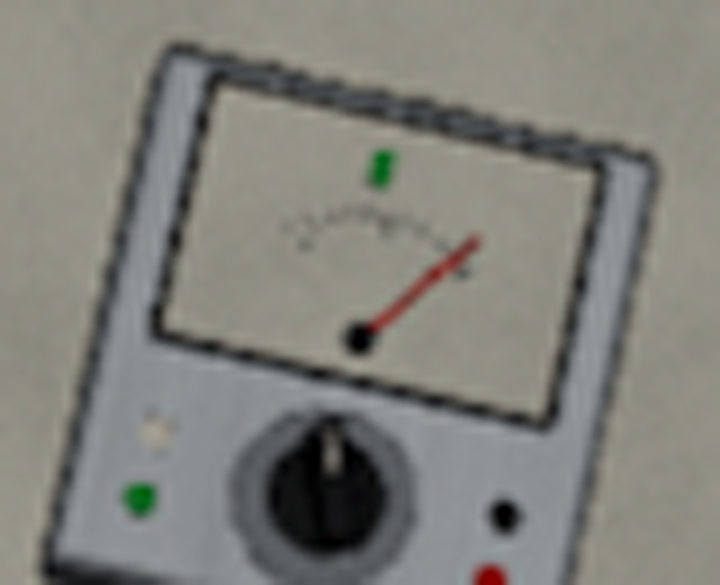

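View pics/crop2.png

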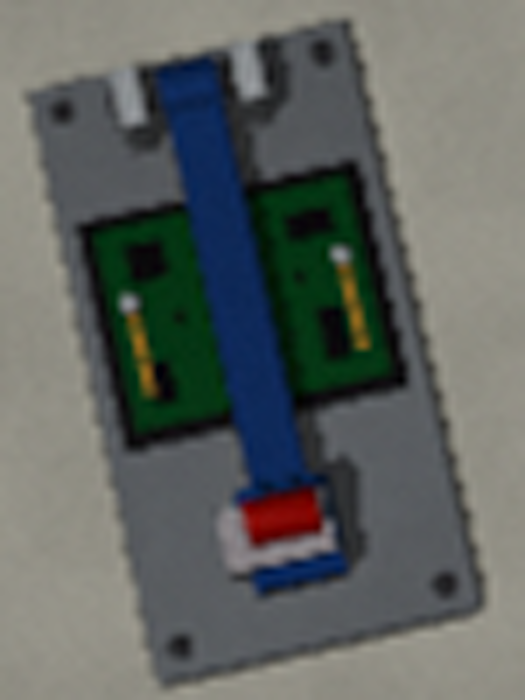

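The crop gives these pixels:
- **Needle:** pivot (382.0,184.7), tip (395.1,173.7).
- **Set mark:** inner end about (383.9,167.8).
- **Knob:** about (378,201).
- **Arm on the jig:** hinge end (267,146), bar centre (280.4,208.6).

Run:
```python
from h import *
c=load('top')
P=lambda u,v,z:pt(c,u,v,z)
pv=P(382.0,184.7,.066);tip=P(395.1,173.7,.066);mk=P(383.9,167.8,.066)
for n,q in(('tip',tip),('mk',mk)):
    d=q-pv;print(n,np.linalg.norm(d),np.degrees(np.arctan2(d[1],d[0])))
print('pivot',pv,'knobdisc',P(377.8,202,.07),'bar',P(280.4,208.6,.115))
# console edges: face left edge (215,80)->(157,330)
a=P(342+157/9,147+330/9,.062);b=P(342+215/9,147+80/9,.062);d=b-a;print('console yaw',np.degrees(np.arctan2(d[1],d[0])))
a=P(240+270/7,135+470/7,.065);b=P(240+188/7,135+85/7,.065);d=b-a;print('arm yaw',np.degrees(np.arctan2(d[1],d[0])),np.linalg.norm(d))
s,p,R=tool()
t=np.array([.513,-.18,.23])-p;print('to knob tool cm',(R.T@t*100).round(1))
```

```text
tip 0.05747873301831835 -48.3409762323115
mk 0.057432223946110326 -5.839915979332635
pivot [ 0.57760008 -0.19694797  0.066     ] knobdisc [ 0.51891704 -0.18323158  0.07      ] bar [0.48174725 0.1298577  0.115     ]
console yaw -11.922031626613077
arm yaw 14.228985875714505 0.19030345022793096
to knob tool cm [-23.6  -0.1  40.4]
```

```bash
python3 -m creep '[[[0,-2.4,0,4,0,0,0],[0,-2.4,0,4,0,0,0],[0,-2.4,0,4,0,0,0],[0,-2.4,0,4,0,0,0],[0,-2.4,0,4,0,0,0],[0,-2.4,0,4,0,0,0],[0,-2.4,0,4,0,0,0],[0,-2.4,0,4,0,0,0]]]' 20
python3 - <<'E'
from h import *
s,p,R=tool();t=np.array([.516,-.182,.2])-p;print(p,'to knob tool cm',(R.T@t*100).round(1))
E
```

```text
t: 0.9
tool_pos: [0.4549, -0.2453, 0.2243]
orientation: [-1.365, 0.927, -0.915]
force: [0.4, -0.9, 0.1]
opening: 0.0932
[ 0.45485529 -0.24529963  0.22431109] to knob tool cm [-3.6  2.4  8. ]
```

```bash
python3 -m creep '[[[0,-1.2,0.5,2.6,0,0,0],[0,-1.2,0.5,2.6,0,0,0],[0,-1,0.5,2.2,0,0,0],[0,-0.2,0.2,0.6,0,0,0],[0,0,0,0,0,8,0],[0,0,0,0,0,8,0],[0,0,0,0,0,4,0],[0,0,0,0,0,0,0]]]'
python3 - <<'E'
from h import *
s,p,R=tool();t=np.array([.516,-.182,.2])-p;print(p,'to knob tool cm',(R.T@t*100).round(1),R.round(2))
c=cam('wrist');save('w1.png',c['frame']);print(c['R'].round(3).tolist(),c['t'],c['intrinsics'].tolist())
E
```

```text
t: 1.7
tool_pos: [0.5177, -0.1728, 0.2036]
orientation: [-1.225, 1.197, -1.174]
force: [0.0, -0.3, -0.7]
opening: 0.093
[ 0.51774644 -0.17280593  0.20362173] to knob tool cm [ 0.9  0.4 -0.2] [[ 0.03 -0.01  1.  ]
 [-1.    0.01  0.03]
 [-0.01 -1.   -0.01]]
[[0.031, -0.999, -0.009], [-0.968, -0.033, 0.25], [-0.25, 0.001, -0.968]] [-0.1866321   0.47098967  0.49472664] [[309.70691628693146, 0.0, 322.0171326386832], [0.0, 309.70691628693146, 202.13492318401967], [0.0, 0.0, 1.0]]
```

View pics/w1.png

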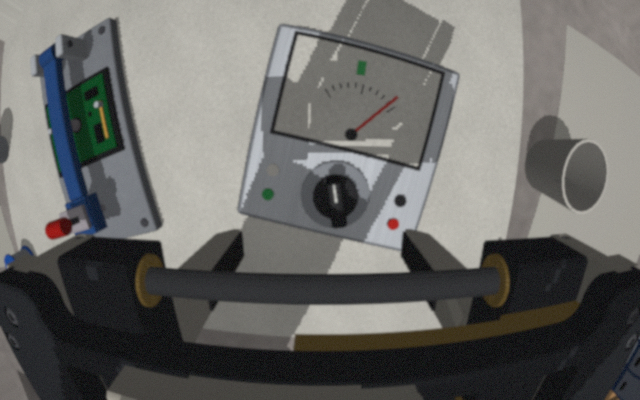

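The wrist view shows the knob at about (336,196) with a white pointer, and the needle tip at (396,98). I'll rectify this fisheye picture to world planes for accurate angles.

```bash
cat >> h.py <<'E'
def proj(c,X):
    K=c['intrinsics'];q=X@c['R'].T+c['t'];r=np.hypot(q[...,0],q[...,1]);th=np.arctan2(r,q[...,2])
    k=th/np.maximum(r,1e-9);return K[0,2]+K[0,0]*k*q[...,0],K[1,2]+K[1,1]*k*q[...,1]
def rect(c,x0,x1,y0,y1,z,res):  # rows: x decreasing, cols: y decreasing; res m/px
    xs=np.arange(x1,x0,-res);ys=np.arange(y1,y0,-res);X=np.stack(np.broadcast_arrays(xs[:,None],ys[None,:],z),-1)
    u,v=proj(c,X);return cv2.remap(c['frame'],u.astype(np.float32),v.astype(np.float32),cv2.INTER_CUBIC)
E
python3 - <<'E'
from h import *
c=load('wrist')
a=rect(c,.475,.555,-.22,-.14,.104,.0002);b=rect(c,.565,.645,-.26,-.18,.066,.0002)
save('r1.png',np.hstack([a,b]),1)
E
```

```text
(no output)
```

View pics/r1.png

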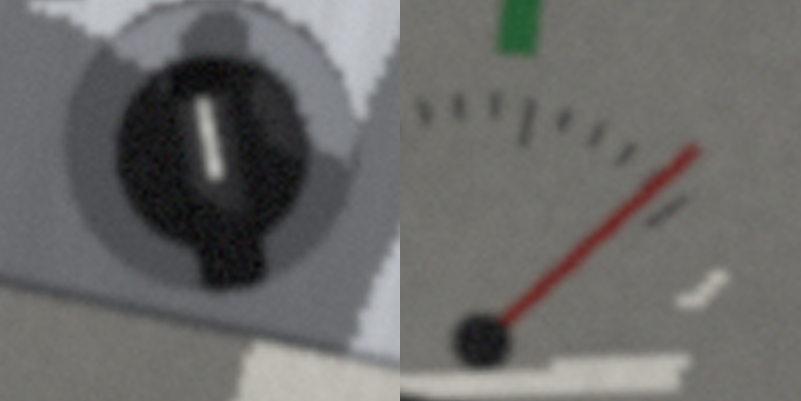

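The rectified view is 0.2 mm/px. It gives:
- **Knob bar:** yaw about +8.5°, centre (0.5186,−0.1832).
- **Needle:** −48.5°, 58 mm long as specified.
- **Mark:** −7.5°.

So the knob needs about 82° anticlockwise.

```bash
python3 -m creep '[[[0,0.6,0,0.1,0,-6,0],[0,0.4,1,0,0,-1,0],[0,0,2,0,0,0,0],[0,0,2,0,0,0,0],[0,0,2,0,0,0,0],[0,0,1,0,0,0,0],[0,0,0,0,0,0,0],[0,0,0,0,0,0,0]]]'
cat > k.py <<'E'
from h import *
import sys
s,p,R=tool();t=np.array([float(x) for x in sys.argv[1:4]])-p
print('t',s['t'],p.round(4),'tool cm',(R.T@t*100).round(2),'xyaw',np.degrees(np.arctan2(R[1,0],R[0,0])).round(1),'ytilt',R[:,1].round(3),'q',np.round(s['q'],2),'F',np.round(s['force'],1),'op',round(s['opening'],4))
E
python3 k.py .5186 -.1832 .09
```

```text
t: 2.55
tool_pos: [0.5166, -0.1851, 0.1182]
orientation: [-1.282, 1.102, -1.078]
force: [0.2, -0.1, -0.2]
opening: 0.0928
t 2.55 [ 0.5166 -0.1851  0.1182] tool cm [-0.13  2.82  0.25] xyaw -80.8 ytilt [-0.012  0.009 -1.   ] q [-0.44  0.09  1.74  0.    1.33  0.97] F [ 0.2 -0.1 -0.2] op 0.0928
```

```bash
python3 -m creep '[[[0,-0.1,1.2,0.2,0,0.5,0],[0,0,1.2,0,0,0,0],[0,0,0.6,0,0,0,0],[0.5,0,0,0,0,0,0],[1,0,0,0,0,0,0],[1,0,0,0,0,0,0],[1,0,0,0,0,0,0],[1,0,0,0,0,0,0]]]' 15; python3 k.py .5186 -.1832 .09
```

```text
t: 3.35
tool_pos: [0.5203, -0.1843, 0.0887]
orientation: [-1.277, 1.105, -1.089]
force: [0.5, -0.4, -0.4]
opening: 0.057
t 3.35 [ 0.5203 -0.1843  0.0887] tool cm [-0.14 -0.12 -0.15] xyaw -81.4 ytilt [-0.007  0.006 -1.   ] q [-0.44  0.12  1.76  0.    1.27  0.98] F [ 0.5 -0.4 -0.4] op 0.057
```

```bash
python3 -m creep '[[[1,0,0,-0.1,0,0,0],[1,0,0,0,0,0,0],[1,0,0,0,0,0,0],[1,0,0,0,0,0,0],[1,0,0,0,0,0,0],[1,0,0,0,0,0,0],[1,0,0,0,0,0,0],[1,0,0,0,0,0,0]]]' 15; python3 k.py .5186 -.1832 .09
```

```text
t: 4.15
tool_pos: [0.5198, -0.1839, 0.0896]
orientation: [-1.275, 1.104, -1.089]
force: [-0.3, 1.1, 0.3]
opening: 0.0139
t 4.15 [ 0.5198 -0.1839  0.0896] tool cm [-0.09 -0.04 -0.1 ] xyaw -81.3 ytilt [-0.006  0.007 -1.   ] q [-0.44  0.12  1.76  0.    1.27  0.98] F [-0.3  1.1  0.3] op 0.0139
```

```bash
python3 -m creep '[[[1,0,0,0,0,-8,0],[1,0,0,0,0,-8,0],[1,0,0,0,0,-8,0],[1,0,0,0,0,-8,0],[1,0,0,0,0,-8,0],[1,0,0,0,0,-8,0],[1,0,0,0,0,-8,0],[1,0,0,0,0,-8,0]]]' 15; python3 k.py .519 -.1835 .09
```

```text
t: 4.95
tool_pos: [0.518, -0.1818, 0.0896]
orientation: [-1.552, 0.213, -0.195]
force: [-3.0, 1.5, 2.3]
opening: 0.0138
t 4.95 [ 0.518  -0.1818  0.0896] tool cm [ 0.14 -0.04 -0.14] xyaw -14.9 ytilt [-0.01   0.011 -1.   ] q [-0.43  0.12  1.76  0.01  1.27 -0.18] F [-3.   1.5  2.3] op 0.0138
```

```bash
python3 -m creep '[[[1,0.1,0,-0.1,0,-6,0],[1,0,0,0,0,-6,0],[1,0,0,0,0,-3,0],[1,0,0,0,0,0,0],[1,0,0,0,0,0,0],[1,0,0,0,0,0,0],[1,0,0,0,0,0,0],[1,0,0,0,0,0,0]]]' 15; python3 k.py .519 -.1835 .09
python3 - <<'E'
from h import *
c=cam('wrist');b=rect(c,.565,.645,-.26,-.18,.066,.0002);save('r2.png',np.hstack([b,rect(load('wrist'),.555,.655,-.25,-.15,.066,.00025)]))
E
```

```text
t: 5.75
tool_pos: [0.5173, -0.1817, 0.0896]
orientation: [-1.557, 0.001, 0.021]
force: [-0.6, 2.0, -0.1]
opening: 0.0138
t 5.75 [ 0.5173 -0.1817  0.0896] tool cm [ 0.17 -0.05 -0.18] xyaw 0.7 ytilt [-0.014  0.013 -1.   ] q [-0.44  0.12  1.76  0.01  1.28 -0.45] F [-0.6  2.  -0.1] op 0.0138Traceback (most recent call last):
  File "<stdin>", line 2, in <module>
    return _nx.concatenate(arrs, 1, dtype=dtype, casting=casting)
           ~~~~~~~~~~~~~~~^^^^^^^^^^^^^^^^^^^^^^^^^^^^^^^^^^^^^^^
ValueError: all the input array dimensions except for the concatenation axis must match exactly, but along dimension 0, the array at index 0 has size 401 and the array at index 1 has size 400
```

Run:
```python
from h import *
c=load('wrist');a=rect(c,.565,.645,-.26,-.18,.066,.0002)[:400,:400]
t=cam('top');b=cv2.resize(t['frame'][150:200,360:410],(400,400),interpolation=cv2.INTER_CUBIC)
save('r2.png',np.hstack([a,b]))
```

```text
(no output)
```

View pics/r2.png

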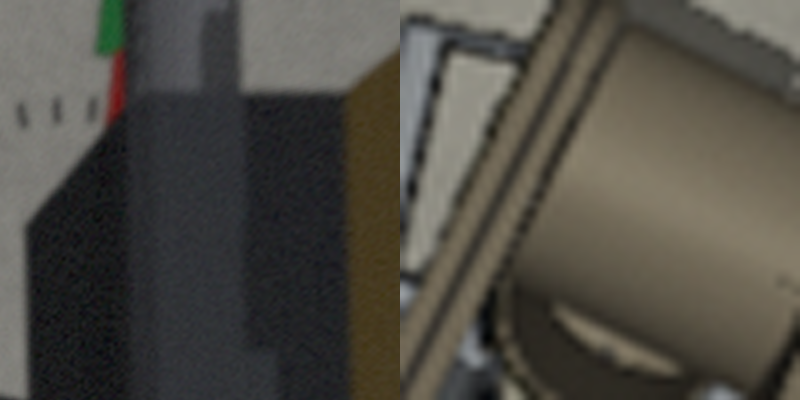

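The wrist tile shows the needle tip meeting the inner end of the mark. I'll release, raise, turn the wrist back and check again from above.

```bash
python3 -m creep '[[[0,0,0,0,0,0,0],[0,0,0,0,0,0,0],[0,0,0,0,0,0,0],[0,0,0,0,0,0,0],[0,0,-2,0,0,0,0],[0,0,-3,0,0,0,0],[0,0,-3,0,0,0,0],[0,0,-3,0,0,8,0]]]' 15;  python3 -m creep '[[[0,0,-3,0,0,8,0],[0,0,0,0,0,8,0],[0,0,0,0,0,8,0],[0,0,0,0,0,8,0],[0,0,0,0,0,8,0],[0,0,0,0,0,8,0],[0,0,0,0,0,8,0],[0,0,0,0,0,8,0]]]'; python3 k.py .4817 .13 .2
python3 - <<'E'
from h import *
c=cam('wrist');a=rect(c,.565,.645,-.26,-.18,.066,.0002)[:400,:400]
b=rect(c,.44,.52,.09,.17,.112,.0002)[:400,:400]
save('r3.png',np.hstack([a,b]))
E
```

```text
t: 6.65
tool_pos: [0.5149, -0.1821, 0.1961]
orientation: [-1.553, 0.121, -0.08]
force: [-0.1, -0.5, -0.7]
opening: 0.0732
t: 7.45
tool_pos: [0.5189, -0.1846, 0.2356]
orientation: [-1.327, 1.017, -0.987]
force: [0.1, -0.3, 0.3]
opening: 0.0926
t 7.45 [ 0.5189 -0.1846  0.2356] tool cm [-31.22   3.96   5.09] xyaw -74.1 ytilt [-0.013  0.011 -1.   ] q [-0.44  0.01  1.6   0.    1.54  0.85] F [ 0.1 -0.3  0.3] op 0.0926
```

View pics/r3.png

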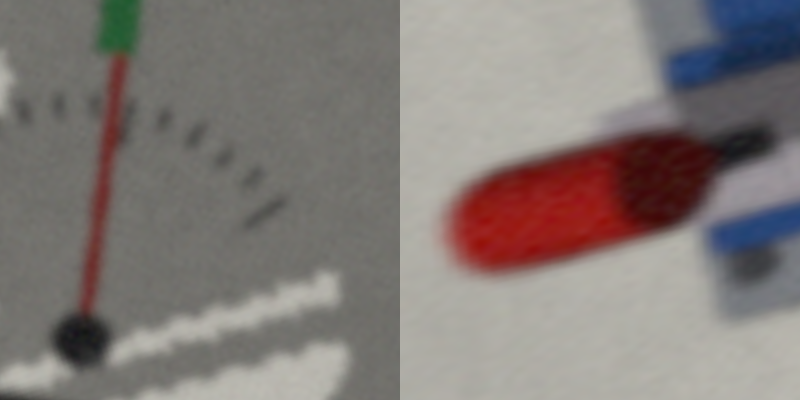

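The needle tip at (120,54) sits on the mark's inner end at (118,53), under 1 mm apart. Now I'll move over the jig.

```bash
python3 -m creep '[[[0,-4.5,0,0.7,0,0,0],[0,-4.5,0,0.7,0,0,0],[0,-4.5,0,0.7,0,0,0],[0,-4.5,0,0.7,0,0,0],[0,-4.5,0,0.7,0,0,0],[0,-4.5,0,0.7,0,0,0],[0,-4.5,0,0.7,0,0,0],[0,-1,0.5,0.2,0,0,0]]]' 25; python3 k.py .4817 .13 .2
python3 - <<'E'
from h import *
c=cam('wrist');a=rect(c,.44,.52,.09,.17,.112,.0002)[:400,:400]
save('r4.png',np.hstack([a,cv2.resize(c['frame'],(640,400))[:,120:520]]))
E
```

```text
t: 8.3
tool_pos: [0.4786, 0.1506, 0.2353]
orientation: [-1.327, 1.008, -0.984]
force: [0.2, -0.9, 0.2]
opening: 0.093
t 8.3 [0.4786 0.1506 0.2353] tool cm [ 2.11  3.5  -0.26] xyaw -73.7 ytilt [-0.01   0.012 -1.   ] q [ 0.19 -0.13  1.74  0.01  1.54  1.48] F [ 0.2 -0.9  0.2] op 0.093
```

View pics/r4.png

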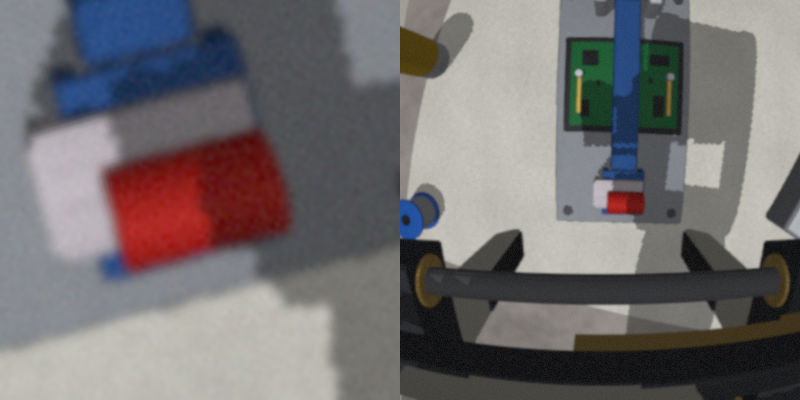

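The bar lies at about (199,201) in the left tile, so about (0.480,0.130), with its axis near the tool's x. I'll cross-check with depth.

Run:
```python
from h import *
c=load('wrist');K=c['intrinsics'];f=c['frame'].astype(int);d=c['depth']
v,u=np.mgrid[0:400,0:640]
def pts(m):
    x=(u[m]-K[0,2])/K[0,0];y=(v[m]-K[1,2])/K[1,1];r=np.hypot(x,y);k=np.tan(r)/r;z=d[m]
    return (np.c_[x*k*z,y*k*z,z]-c['t'])@c['R']
B=(u>240)&(u<420)&(v>0)&(v<230)&(d>0)
P=pts(B&(f[...,0]>2.5*f[...,1])&(f[...,0]>40)&(f[...,0]>2*f[...,2]));P=P[P[:,2]>.1]
print(len(P),P.mean(0),P[:,2].max(),np.percentile(P[:,2],[5,50,95]))
ax=lambda a:np.array([np.cos(np.radians(a)),np.sin(np.radians(a))])
Q=pts(B&(f[...,2]>2*f[...,0])&(f[...,2]>50));Q=Q[(Q[:,2]>.04)&(np.abs(Q[:,1]-.17)<.09)]
w,V=np.linalg.eigh(np.cov(Q[:,:2].T));print('arm yaw',np.degrees(np.arctan2(V[1,1],V[0,1])),len(Q))
for a in(14,16):
    s=P[:,:2]@ax(a+90);t=P[:,:2]@ax(a);e=[np.percentile(s,1),np.percentile(s,99)];g=[np.percentile(t,1),np.percentile(t,99)]
    print(a,np.ptp(e),np.ptp(g),'centre',ax(a+90)*np.mean(e)+ax(a)*np.mean(g))
```

```text
706 [0.48243404 0.13200771 0.12245451] 0.12582109818258927 [0.11872247 0.12302284 0.12484359]
arm yaw -165.3945349868111 4677
14 0.03091754049907444 0.017819810465575292 centre [0.48160794 0.13164025]
16 0.031189835635026864 0.017667279555048487 centre [0.48173027 0.13177736]
```

```bash
python3 -m creep '[[[0,1,1,0,0,2,0],[0,0.9,2.5,-0.2,0,0,0],[0,0,2.5,0,0,0,0],[0,0,2.5,0,0,0,0],[0,0,2,0,0,0,0],[0,0,0.5,0,0,0,0],[0,0,0,0,0,0,0],[0,0,0,0,0,0,0]]]' 25; python3 k.py .481 .131 .104
```

```text
t: 9.15
tool_pos: [0.482, 0.1171, 0.1163]
orientation: [-1.316, 1.044, -1.022]
force: [0.4, 0.7, 0.7]
opening: 0.0931
t 9.15 [0.482  0.1171 0.1163] tool cm [-1.36  1.24  0.25] xyaw -76.4 ytilt [-0.013  0.006 -1.   ] q [ 0.13 -0.06  1.89  0.01  1.32  1.46] F [0.4 0.7 0.7] op 0.0931
```

```bash
python3 -m creep '[[[0,-0.7,0.6,0.1,0,0,0],[0,-0.5,0.5,0.1,0,-0.8,0],[0,0,0,0,0,0,0],[0,0,0,0,0,0,0],[0,0,0,0,0,0,0],[0,0,0,0,0,0,0],[0,0,0,0,0,0,0],[0,0,0,0,0,0,0]]]' 25; python3 k.py .481 .131 .104
```

```text
t: 9.95
tool_pos: [0.4838, 0.1308, 0.1086]
orientation: [-1.317, 1.027, -1.013]
force: [0.0, -0.8, 0.3]
opening: 0.0932
t 9.95 [0.4838 0.1308 0.1086] tool cm [-0.08  0.46 -0.26] xyaw -75.5 ytilt [-0.006  0.007 -1.   ] q [ 0.16 -0.04  1.89  0.01  1.3   1.47] F [ 0.  -0.8  0.3] op 0.0932
```

```bash
python3 -m creep '[[[0.3,-0.1,0.4,-0.2,0,0,0],[1,0,0,0,0,0,0],[1,0,0,0,0,0,0],[1,0,0,0,0,0,0],[1,0,0,0,0,0,0],[1,0,0,0,0,0,0],[1,0,0,0,0,0,0],[1,0,0,0,0,0,0]]]' 25; python3 k.py .481 .131 .104
```

```text
t: 10.75
tool_pos: [0.4813, 0.1311, 0.1042]
orientation: [-1.317, 1.028, -1.013]
force: [0.7, -2.2, 0.7]
opening: 0.0336
t 10.75 [0.4813 0.1311 0.1042] tool cm [ 0.01  0.02 -0.04] xyaw -75.5 ytilt [-0.006  0.006 -1.   ] q [ 0.16 -0.04  1.9   0.01  1.29  1.47] F [ 0.7 -2.2  0.7] op 0.0336
```

Gripped at 34 mm. Next I'll pull it about 13 mm to the left.

```bash
python3 -m creep '[[[1,-0.4,0,0,0,0,0],[1,-0.4,0,0,0,0,0],[1,-0.4,0,0,0,0,0],[1,-0.3,0,0,0,0,0],[1,0,0,0,0,0,0],[1,0,0,0,0,0,0],[1,0,0,0,0,0,0],[1,0,0,0,0,0,0]]]' 25; python3 k.py .481 .131 .104
```

```text
t: 11.55
tool_pos: [0.4784, 0.1422, 0.1042]
orientation: [-1.324, 1.023, -1.021]
force: [1.6, -5.7, -0.6]
opening: 0.0338
t 11.55 [0.4784 0.1422 0.1042] tool cm [ 1.15  0.02 -0.03] xyaw -75.5 ytilt [-0.004 -0.004 -1.   ] q [ 0.19 -0.04  1.9  -0.    1.29  1.51] F [ 1.6 -5.7 -0.6] op 0.0338
```

```bash
python3 -m creep '[[[1,-0.3,0,0,0,0,0],[1,-0.1,0,0,0,0,0],[1,-0.05,-1,0.25,0,0,0],[1,-0.05,-1,0.3,0,0,0],[1,-0.05,-1,0.35,0,0,0],[1,-0.05,-1,0.4,0,0,0],[1,0,0,0,0,0,0],[1,0,0,0,0,0,0]]]' 25; python3 k.py .481 .131 .104
```

```text
t: 12.35
tool_pos: [0.489, 0.1466, 0.1419]
orientation: [-1.335, 1.021, -1.029]
force: [1.5, -5.3, -3.1]
opening: 0.0338
t 12.35 [0.489  0.1466 0.1419] tool cm [ 1.26  3.82 -1.12] xyaw -75.6 ytilt [-0.007 -0.016 -1.   ] q [ 0.2  -0.04  1.83 -0.01  1.37  1.52] F [ 1.5 -5.3 -3.1] op 0.0338
```

The arm is lifting freely at about 3 N. Continuing up.

```bash
python3 -m creep '[[[1,-0.05,-1,0.45,0,0,0],[1,-0.05,-1,0.5,0,0,0],[1,-0.05,-1,0.55,0,0,0],[1,-0.05,-1,0.6,0,0,0],[1,-0.05,-1,0.65,0,0,0],[1,-0.05,-1,0.7,0,0,0],[1,0,0,0,0,0,0],[1,0,0,0,0,0,0]]]' 25; python3 k.py .481 .131 .104
```

```text
t: 13.15
tool_pos: [0.5196, 0.1536, 0.1963]
orientation: [-1.354, 1.027, -1.033]
force: [0.7, -7.2, -2.9]
opening: 0.034
t 13.15 [0.5196 0.1536 0.1963] tool cm [ 1.01  9.37 -4.06] xyaw -75.8 ytilt [-0.019 -0.031 -0.999] q [ 0.21  0.02  1.67 -0.03  1.48  1.54] F [ 0.7 -7.2 -2.9] op 0.034
```

```bash
python3 -m creep '[[[1,0,0,0,0,0,0],[1,0,0,0,0,0,0],[1,0,0,0,0,0,0],[1,0,0,0,0,0,0],[1,0,0,0,0,0,0],[1,0,0,0,0,0,0],[1,0,0,0,0,0,0],[1,0,0,0,0,0,0]]]' 25; python3 k.py .481 .131 .104
python3 - <<'E'
from h import *
c=cam('scene');t=cam('top')
a=cv2.resize(c['frame'][110:280,120:480],(800,378));b=t['frame'][140:220,180:480];b=cv2.resize(b,(800,213))
save('end.png',np.vstack([a,b]))
E
```

```text
t: 13.95
tool_pos: [0.5178, 0.1507, 0.1929]
orientation: [-1.362, 1.031, -1.037]
force: [2.1, -6.4, -1.2]
opening: 0.034
t 13.95 [0.5178 0.1507 0.1929] tool cm [ 0.74  9.05 -3.75] xyaw -76.0 ytilt [-0.025 -0.038 -0.999] q [ 0.21  0.02  1.67 -0.03  1.48  1.54] F [ 2.1 -6.4 -1.2] op 0.034
```

View pics/end.png

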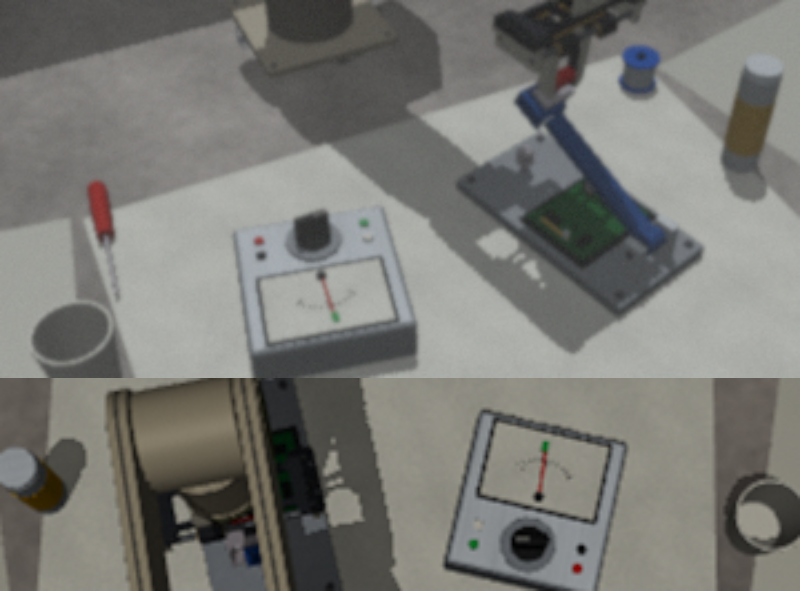

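The arm is up about 89 mm in the fingers, the needle is on the mark, and the loose items look undisturbed. Handing in.

```bash
python3 -c "
from plant import robot,readout
robot.close_job();s=readout.read_state();print(s['t'],s['tool_pos'],s['force'],s['opening'])"
```

```text
the job is handed in; nothing more can be done
the job is handed in; nothing more can be done
```

I turned the knob about 82° anticlockwise, pulled the latch left, lifted the clamp arm by its red bar, and handed the job in at about 14 s while still holding it. No verdict is reported.

- **Needle:** it stood under 1 mm from the mark's point in the rectified wrist picture before the latch was touched. It still looked on the mark in the final scene and top pictures.
- **Latch:** I pulled it about 12 mm; the side force of about 6 N fits the spring.
- **Clamp arm:** in the last reading the bar was about 89 mm up, which is about 0.44 rad. The fingers were at 34 mm with a 25 N grip set.
- **Loose items:** the reel, can, tub and screwdriver looked undisturbed in the final pictures. I did not measure their positions.

**Slow sag:** the tool sank about 3 mm during the last 0.8 s of hold rows, since each row restarts from the measured pose. At that rate the arm stays well above 0.34 rad over the final second. I could not check after handing in, because no further state was returned.

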